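# Unstack the dive camera parts into their holders

## Robot

A 7-joint arm with a two-finger parallel gripper is mounted at the origin on the work surface. World frame = base frame: x ahead of the robot, y to its left, z up, the work surface at z = 0. Lengths are in m, angles in rad, forces in N, time in s.
With the tool pointing down it reaches from about 0.425 to 0.875 m from the base axis. Payload 8.4 kg.
Tool frame: the origin (TCP) lies where the fingers leave the gripper's body, on its centre line; the fingertips stand 70 mm ahead of it and the grasp point (between the pads) lies 51 mm ahead of it; z points along the fingers, y is the direction in which the jaws open and shut (so a half turn about z gives the same grasp; the last joint's range is limited). The gripper opens to 87 mm and grips with 3 to 60 N. Pads are 19 mm wide; open, the fingers measure 117 mm over their backs; the gripper's body (75 mm by 190 mm) begins 51 mm behind the grasp point.
Start: joints at [1.207, 0.333, 0.04, 1.465, -0.013, 1.343, -0.059], TCP at [0.17, -0.627, 0.292] pointing down, gripper open.
Joint ranges: [-2.58, 2.58], [-0.38, 2.09], [-1.3, 1.39], [0.25, 2.4], [-1.5, 4.64], [0.08, 2.09], [-2.65, 2.65]. Speed limits (rad/s): [2.22, 2.22, 2.79, 2.79, 3.14, 3.14, 3.14].

## Interface

Orientations are given as a unit quaternion [x, y, z, w].
In Python, from station import r gives the robot as it stands.
- The arm moves only by the tool arm_command, never from a script. Its argument "rows" is a list of rows, each a list of 7 numbers: the shift along the world's x, y, z in m, then the turn, a rotation vector about the world's x, y, z in degrees, then the finger opening in m, from 0 to 0.087. A call has 1 to 20 rows; each row is the pose to reach, as a shift and turn from the pose commanded when the call began; what a row does not reach only later rows make up. A row lasts 1/12 s, in which the tool goes at most 41.7 mm and 7.16 degrees, less where a joint would pass 70% of its speed; a pose out of reach is approached as far as the arm can. A call with a gripper value outside its range is refused whole. The fingers move at their own pace and stop on an object; the grip force is fixed at half the most. Time passes only in rows, so rows that repeat a pose let the fingers close. It gives the time, the measured TCP pose, the force and the opening at its end, in the units of the state.
- r.state(): the state, without advancing time (a new reading comes with each control period).
- r.camera(name): name is "scene" or "top" or "wrist"; returns the picture (420x560x3 uint8, red, green, blue); there is no depth.
- r.camera_info(name): a dict with "fx", "fy", "cx", "cy" (pixels), "dist_coeffs" ([k1, k2, p1, p2, k3] as OpenCV has them; the pictures are not rectified), "R" (3x3) and "t" (3): a world point X has camera coordinates R X + t. Camera axes: x right, y down, z forward; pixel columns grow to the right and rows downward; lengths in m; the calibration is good to about 2 mm. A picture is of the moment at which its call begins: read the wrist's pose just before it. camera_info takes no time and is no camera call; for the wrist camera it gives the pose at the moment of the call.
- r.sign_off(): hands the job in, once; it reports no verdict.
Trained networks look in the newest picture that a camera, given by its name, has taken for a name from the list of things; names that differ only in an ending like _2 or _b are one class to them, and where a whole thing is asked for, a point or a joint stands for the part that bears it (a point fixed in the world has none). Each returns a list of dicts, best first, with "confidence" (0 to 1); they miss things now and then, are a little off and sometimes report something else, mostly with a low value. They report only what shows in the picture. A call takes as long as a camera call. They do not tell look-alikes from the thing itself.
- r.regions_of(camera, name): "region" (420x560 bool, what is visible of it) and "extent" ([left, top, right, bottom] in pixels, round what is visible of it).
The state is a dict: "time": time; "q": joint angles; "qd": joint speeds; "tau": joint torques, N m; "ee_pos": TCP position; "eef_rot": TCP orientation; "contact_force": force on the tool from outside, world axes, zero at the start; "moment": the same for the moment, N m; "gripper_width": finger opening in m.
Only numpy, scipy, OpenCV 4.12 (cv2) and the standard library are available. Lean on these libraries where they do the work, as an engineer would, in place of code of your own. Each camera call takes 0.05 s, during which the arm holds its last target. There are 200 camera calls.

## Task

Take apart the stack of underwater camera parts and set each part gently, standing upright and flat, inside the holder with the rim of its own colour: yellow light, red lens, bare metal port ring and blue battery, the battery lying lengthwise in its oblong holder. Do not drop a part or tip it on its side, and leave the grey dive weight and the green jar where they are.

Things in the scene. Friction and masses are not known exactly. Their poses are not given: they have to be found in the camera images.
- light: Small yellow dive light with a thin black band near its foot and a white lens on top, an upright solid cylinder 30 mm in diameter and 34 mm high. At the start the top of the stack, standing loose on the red lens (60 g). Origin: centre of its underside; z up; yaw has no meaning.
- lens: Red close-up lens with two thin black bands and a glass front on top, an upright solid cylinder 42 mm in diameter and 26 mm high. At the start it stands loose on the metal port ring, second from the top (120 g). Origin: centre of its underside; z up; yaw has no meaning.
- port: Silvery bare metal port ring with a thin black belt and a green glass on top, an upright solid cylinder 54 mm in diameter and 26 mm high. At the start it stands loose on the blue battery, third from the top (200 g). Origin: centre of its underside; z up; yaw has no meaning.
- battery: Blue battery block with two white stripes, 92 mm long (its x), 60 mm wide (its y), 30 mm high, 320 g; the bottom of the stack, loose on the table. Origin: centre of its underside; z up.
- light_holder: Yellow-rimmed holder for the light: a low round holder fixed to the table, inside diameter 50 mm, outside 60 mm; flat black rubber floor 2 mm above the table, rim 5 mm high above the table. Origin: its centre, at table height; z up.
- lens_holder: Red-rimmed holder for the lens: a low round holder fixed to the table, inside diameter 62 mm, outside 72 mm; flat black rubber floor 2 mm above the table, rim 5 mm high above the table. Origin: its centre, at table height; z up.
- port_holder: Bare-metal-rimmed (silvery white) holder for the port ring: a low round holder fixed to the table, inside diameter 74 mm, outside 84 mm; flat black rubber floor 2 mm above the table, rim 5 mm high above the table. Origin: its centre, at table height; z up.
- battery_holder: Blue-rimmed oblong holder for the battery, fixed to the table: inside 110 mm long (its x) by 78 mm wide (its y), outside 120 by 88 mm; flat black rubber floor 2 mm above the table, rim 5 mm high above the table. The battery may lie either way round. Origin: its centre, at table height; z up.
- weight: Dark grey dive weight, a loose block 70 mm (its x) by 48 mm by 22 mm high with two slots on top, 700 g: a bystander that stays. Origin: centre of its underside.
- jar: Small green jar with a white cap, 36 mm in diameter and 42 mm high, standing loose between the holders: a bystander that stays. Origin: centre of its underside.
Not all that is in view belongs to the job. Leave any purple look-alike of the port alone.

How it is judged:
By the outcome, as a careful person would: the job done as asked, in the order asked, and still so for the second after the job is handed in, with the robot touching nothing.
It also fails if it takes over 128 s, if anything falls off the work surface, if the arm or the gripper's body presses on something with over 40 N, if the wrist force passes 120 N, or if a joint passes its speed limit or range.

## Working session

There is one attempt and no reset: what is moved stays moved. The work goes in short steps, Python scripts to look and compute and a tool call to move; the robot and the scene stay as the last step left them, time stands still between calls to the robot, and variables do not carry over. Pictures are saved under pics/ and viewed, about 12 in all and at most 16, crops included, and the job is handed in when it is done.

Besides the shell and the picture viewer there is one more tool, called after "Call:" as name(argument=value, ...), one argument or row to a line, values as JSON. arm_command: Moves the arm, as the interface text tells. Its arguments: {"type":"object","properties":{"rows":{"type":"array","items":{"type":"array","items":{"type":"number"}}}},"required":["rows"]}

```bash
ls; mkdir -p pics; python3 - <<'E'
from station import r
import cv2,numpy as np
s=r.state();print({k:np.round(v,3).tolist() for k,v in s.items()})
a=r.camera("top");b=r.camera("scene")
cv2.imwrite("pics/top1.png",a[:,:,::-1]);cv2.imwrite("pics/scene1.png",b[:,:,::-1])
for c in("top","scene"):
  print({k:np.round(v,3).tolist() for k,v in r.camera_info(c).items()})
for n in ["light","lens","port","battery","light_holder","lens_holder","port_holder","battery_holder","weight","jar"]:
  for c in ("top",):
    for d in r.regions_of(c,n): print(c,n,round(d["confidence"],2),d["extent"])
E
```

```text
pics
{'time': 0.0, 'q': [1.207, 0.334, 0.04, 1.466, -0.013, 1.343, -0.058], 'qd': [-0.001, -0.001, -0.0, 0.0, -0.001, 0.0, 0.001], 'tau': [0.0, -65.637, 1.336, -40.381, -0.06, 0.044, 0.0], 'ee_pos': [0.17, -0.627, 0.291], 'eef_rot': [0.991, 0.132, -0.0, -0.001], 'contact_force': [-0.121, 0.823, -0.581], 'moment': [-0.017, 0.028, 0.037], 'gripper_width': 0.087}
{'fx': 392.461, 'fy': 392.461, 'cx': 280.371, 'cy': 209.603, 'dist_coeffs': [-0.082, 0.0, 0.0, 0.0, 0.0], 'R': [[0.007, -1.0, -0.003], [-0.997, -0.006, -0.079], [0.079, 0.004, -0.997]], 't': [0.025, 0.504, 0.906]}
{'fx': 424.129, 'fy': 424.129, 'cx': 273.316, 'cy': 209.543, 'dist_coeffs': [-0.093, 0.0, 0.0, 0.0, 0.0], 'R': [[-0.02, 1.0, -0.022], [0.597, -0.006, -0.802], [-0.802, -0.029, -0.597]], 't': [-0.011, -0.212, 1.226]}
top light 0.57 [181.2, 208.3, 198.0, 224.5]
top lens 0.59 [191.1, 207.0, 201.0, 227.4]
top port 0.97 [219.0, 254.7, 237.5, 278.8]
top port 0.82 [143.1, 216.9, 167.6, 240.8]
top port 0.77 [156.2, 260.6, 179.3, 281.2]
top port 0.59 [233.8, 211.7, 257.1, 232.9]
top port 0.46 [192.8, 204.8, 205.9, 229.7]
top battery 0.95 [181.9, 193.3, 216.0, 238.1]
top battery 0.73 [378.6, 217.8, 415.0, 249.7]
top light_holder 0.7 [206.9, 136.7, 229.0, 160.9]
top lens_holder 0.65 [280.1, 208.0, 308.0, 237.6]
top lens_holder 0.44 [352.0, 127.4, 392.3, 180.2]
top port_holder 0.8 [378.6, 214.8, 417.3, 250.9]
top battery_holder 0.81 [351.4, 127.9, 392.3, 181.8]
top weight 0.97 [272.6, 131.1, 293.7, 161.7]
top jar 0.46 [232.1, 177.5, 251.6, 192.3]
```

```bash
python3 - <<'E'
import cv2
a=cv2.imread("pics/top1.png")
cv2.imwrite("pics/t1c.png",cv2.resize(a[110:310,120:440],None,fx=2.5,fy=2.5,interpolation=cv2.INTER_CUBIC))
E
```

```text
(no output)
```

View pics/t1c.png

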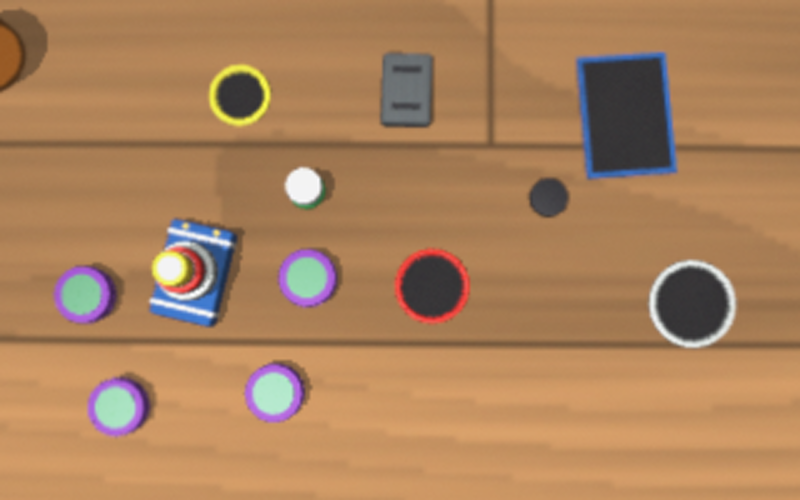

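View pics/scene1.png

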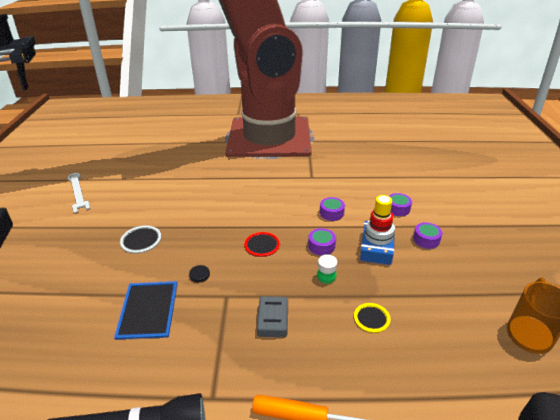

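The top view shows the stack at crop (190,270), i.e. about px (196,218). The yellow holder is at px (216,148), red at (293,224), metal at (397,231) and blue at (370,156). The grey weight is at (283,146) and the jar at (242,185). Candidates for "port":
- Four purple-rimmed look-alikes at px (153,228), (167,272), (229,267) and (243,221). These stay where they are.
- The silver ring in the stack on the blue battery, under the red lens. This one is bare metal and stacked as described, so it is the one meant.

The black disc at px (339,188) is not part of the job.

```bash
cat > h.py <<'E'
import cv2,numpy as np
from station import r
def px2w(uv,info,z):
    K=np.array([[info["fx"],0,info["cx"]],[0,info["fy"],info["cy"]],[0,0,1]])
    p=cv2.undistortPoints(np.array(uv,float).reshape(-1,1,2),K,np.array(info["dist_coeffs"]))[:,0]
    R=np.array(info["R"]);t=np.array(info["t"]);C=-R.T@t
    d=np.c_[p,np.ones(len(p))]@R
    return C+d*((z-C[2])/d[:,2])[:,None]
def mask(img,lo,hi):
    return cv2.inRange(cv2.cvtColor(img,cv2.COLOR_RGB2HSV),np.array(lo),np.array(hi))
def circ(m,info,z,box=None):
    "fit circle to outer contour of mask, in plane z"
    if box is not None:
        k=np.zeros_like(m);k[box[1]:box[3],box[0]:box[2]]=1;m=m*k
    c=max(cv2.findContours(m,cv2.RETR_EXTERNAL,cv2.CHAIN_APPROX_NONE)[0],key=lambda c:len(c))
    w=px2w(cv2.convexHull(c)[:,0],info,z)[:,:2].astype(np.float32)*1000
    (x,y),rad=cv2.minEnclosingCircle(w); return round(float(x),1),round(float(y),1),round(float(rad),1)
E
python3 - <<'E'
from h import *
a=cv2.imread("pics/top1.png")[:,:,::-1].copy();I=r.camera_info("top")
Y=([22,120,120],[35,255,255]);RD=([0,170,120],[6,255,255]);B=([104,150,80],[118,255,255]);W=([0,0,175],[180,70,255])
print("yellowH",circ(mask(a,*Y),I,.005,(200,130,235,168)))
print("redH",circ(mask(a,*RD),I,.005,(270,200,315,245)))
print("metalH",circ(mask(a,*W),I,.005,(375,208,420,255)))
def rect(box,z):
    m=mask(a,*B);k=np.zeros_like(m);k[box[1]:box[3],box[0]:box[2]]=1
    c=np.argwhere(m*k)[:,::-1]
    w=px2w(c,I,z)[:,:2].astype(np.float32)*1000
    q=cv2.minAreaRect(w);print(q,np.round(cv2.boxPoints(q)).tolist())
rect((345,122,400,188),.005); rect((172,188,222,248),.03)
print("light top",circ(mask(a,*Y),I,.116,(175,200,205,232)))
print("lens top",circ(mask(a,[0,150,90],[7,255,255]),I,.082,(175,200,215,240)))
for n,b in dict(p1=(140,213,172,244),p2=(152,257,184,286),p3=(214,250,243,282),p4=(230,207,259,236)).items():
    print(n,circ(mask(a,[125,60,60],[155,255,255]),I,.026,b))
print("jar",circ(mask(a,*W),I,.042,(228,170,256,200)))
E
```

```text
yellowH (656.0, 188.2, 30.7)
redH (471.6, -0.8, 35.6)
metalH (455.6, -251.4, 42.6)
((638.8973388671875, -189.52723693847656), (115.57814025878906, 85.51272583007812), 4.630466938018799) [[578.0, -152.0], [585.0, -237.0], [700.0, -227.0], [693.0, -142.0]]
((481.16009521484375, 223.84832763671875), (58.50859451293945, 88.3216323852539), 77.46368408203125) [[432.0, 205.0], [518.0, 186.0], [531.0, 243.0], [444.0, 262.0]]
light top (479.5, 224.0, 16.4)
lens top (479.9, 223.1, 19.4)
p1 (459.6, 327.6, 28.8)
p2 (354.8, 292.8, 28.8)
p3 (369.7, 145.9, 27.2)
p4 (476.5, 116.8, 27.2)
jar (562.0, 120.7, 16.9)
```

Call:
arm_command(
  rows=[
    [0.35,0.3,0.03,0,0,0,0.087],
    [0.35,0.3,0.03,0,0,0,0.087],
    [0.35,0.3,0.03,0,0,0,0.087],
    [0.35,0.3,0.03,0,0,0,0.087],
    [0.35,0.3,0.03,0,0,0,0.087],
    [0.35,0.3,0.03,0,0,0,0.087],
    [0.35,0.3,0.03,0,0,0,0.087],
    [0.35,0.3,0.03,0,0,0,0.087],
    [0.35,0.3,0.03,0,0,0,0.087],
    [0.35,0.3,0.03,0,0,0,0.087],
    [0.35,0.3,0.03,0,0,0,0.087],
    [0.35,0.5,0.03,0,0,-28,0.087],
    [0.35,0.5,0.03,0,0,-28,0.087],
    [0.35,0.5,0.03,0,0,-28,0.087],
    [0.35,0.5,0.03,0,0,-28,0.087],
    [0.35,0.5,0.03,0,0,-28,0.087],
    [0.35,0.5,0.03,0,0,-28,0.087],
    [0.35,0.5,0.03,0,0,-28,0.087],
  ],
)

```text
time: 2.1
ee_pos: [0.5204, -0.1245, 0.3228]
eef_rot: [0.994, -0.109, 0.001, -0.0]
contact_force: [0.2, -1.1, -0.1]
gripper_width: 0.0871
```

Call:
arm_command(
  rows=[
    [-0.04,0.351,-0.03,0,0,0,0.087],
    [-0.04,0.351,-0.03,0,0,0,0.087],
    [-0.04,0.351,-0.03,0,0,0,0.087],
    [-0.04,0.351,-0.03,0,0,0,0.087],
    [-0.04,0.351,-0.03,0,0,0,0.087],
    [-0.04,0.351,-0.03,0,0,0,0.087],
    [-0.04,0.351,-0.03,0,0,0,0.087],
    [-0.04,0.351,-0.03,0,0,0,0.087],
    [-0.04,0.351,-0.03,0,0,0,0.087],
    [-0.04,0.351,-0.03,0,0,0,0.087],
    [-0.04,0.351,-0.03,0,0,0,0.087],
    [-0.04,0.351,-0.03,0,0,0,0.087],
  ],
)

```text
time: 3.1
ee_pos: [0.481, 0.2219, 0.2921]
eef_rot: [0.994, -0.113, -0.0, 0.0]
contact_force: [-0.2, -0.3, 0.2]
gripper_width: 0.0869
```

```bash
python3 - <<'E'
from h import *
s=r.state();print(s["ee_pos"],s["eef_rot"],s["q"])
a=r.camera("wrist");I=r.camera_info("wrist")
cv2.imwrite("pics/w1.png",a[:,:,::-1])
R=np.array(I["R"]);print("C",-R.T@np.array(I["t"]),"fwd",R[2])
for n in("light","lens","port","battery"):
    for d in r.regions_of("wrist",n)[:3]: print(n,round(d["confidence"],2),d["extent"])
E
```

```text
[0.48099985 0.22191064 0.29206932] [ 9.93625047e-01 -1.12734892e-01 -4.25093693e-05  3.30019165e-04] [ 0.06010533  0.13646236 -0.62543329  1.72977497  0.08317741  1.30231788
 -2.37979771]
C [0.54825014 0.20611483 0.38394704] fwd [-0.24500904  0.05619879 -0.96789063]
light 0.72 [260.7, 185.8, 294.2, 224.0]
lens 0.62 [257.1, 175.3, 298.9, 206.2]
port 0.93 [232.9, 288.7, 273.3, 310.7]
port 0.91 [343.6, 145.6, 391.7, 191.4]
port 0.88 [333.8, 231.6, 365.8, 262.5]
battery 0.58 [252.9, 147.7, 306.5, 225.5]
```

View pics/w1.png

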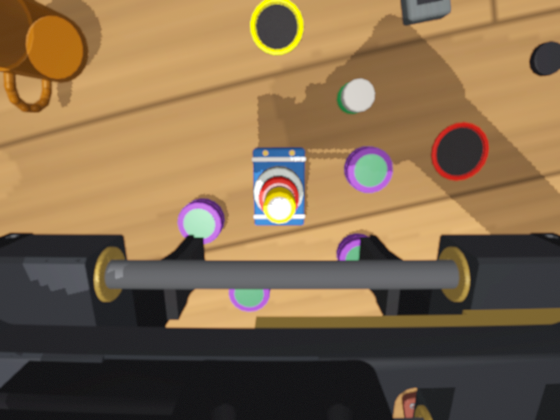

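The wrist view shows the stack at (279,190), with the battery square to the jaws. The light is at (279,207), the lens behind it at (279,190), and purple rings on both sides.

```bash
python3 - <<'E'
from h import *
a=cv2.imread("pics/w1.png")[:,:,::-1].copy();I=r.camera_info("wrist")
print(I["fx"])
b=(240,140,315,232)
w=mask(a,[0,0,225],[180,60,255])
print("white lens of light",circ(w,I,.116,(262,190,297,226)))
hsv=cv2.cvtColor(a,cv2.COLOR_RGB2HSV)
print("light yellow+white",circ(cv2.bitwise_or(w,mask(a,[22,90,120],[35,255,255])),I,.116,(255,193,300,226)))
B=mask(a,[104,120,60],[120,255,255]);k=np.zeros_like(B);k[b[1]:b[3],b[0]:b[2]]=1
c=np.argwhere(B*k)[:,::-1];q=cv2.minAreaRect(px2w(c,I,.03)[:,:2].astype(np.float32)*1000);print(q)
cv2.imwrite("pics/w1c.png",cv2.resize(a[140:235,230:330][:,:,::-1],None,fx=6,fy=6,interpolation=cv2.INTER_CUBIC))
E
```

```text
309.3608440560355
white lens of light (479.9, 224.8, 10.4)
light yellow+white (477.5, 227.3, 20.9)
((482.7601013183594, 225.15597534179688), (57.29170227050781, 89.86267852783203), 77.20310974121094)
```

View pics/w1c.png

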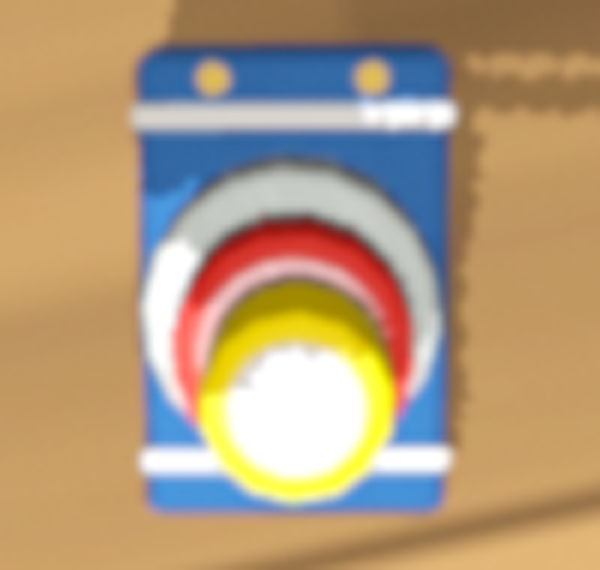

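The crop confirms it: blue battery with two white stripes, then silver ring, red lens and yellow light, all centred near (0.480, 0.2245). Next, grasp the light.

Call:
arm_command(
  rows=[
    [0,0.001,-0.04,0,0,0,0.087],
    [0,0.001,-0.08,0,0,0,0.087],
    [0,0.001,-0.11,0,0,0,0.087],
    [0,0.001,-0.125,0,0,0,0.07],
    [0,0.001,-0.134,0,0,0,0.06],
    [0,0.001,-0.134,0,0,0,0.05],
    [0,0.001,-0.134,0,0,0,0.045],
    [0,0.001,-0.134,0,0,0,0.04],
    [0,0.001,-0.134,0,0,0,0.036],
    [0,0.001,-0.134,0,0,0,0.033],
    [0,0.001,-0.134,0,0,0,0.03],
    [0,0.001,-0.134,0,0,0,0.026],
    [0,0.001,-0.134,0,0,0,0.02],
    [0,0.001,-0.134,0,0,0,0.02],
  ],
)

```text
time: 4.52
ee_pos: [0.4802, 0.2247, 0.1585]
eef_rot: [0.994, -0.112, 0.0, -0.0]
contact_force: [-0.3, 0.1, 3.2]
gripper_width: 0.0292
```

Call:
arm_command(
  rows=[
    [0,0,0.015,0,0,0,0.02],
    [0,0,0.04,0,0,0,0.02],
    [0,0,0.06,0,0,0,0.02],
    [0.03,-0.006,0.065,0,0,0,0.02],
    [0.06,-0.012,0.065,0,0,0,0.02],
    [0.09,-0.019,0.065,0,0,0,0.02],
    [0.12,-0.025,0.065,0,0,0,0.02],
    [0.15,-0.031,0.065,0,0,0,0.02],
    [0.17,-0.036,0.06,0,0,0,0.02],
    [0.176,-0.037,0.03,0,0,0,0.02],
    [0.176,-0.037,0,0,0,0,0.02],
    [0.176,-0.037,-0.03,0,0,0,0.02],
    [0.176,-0.037,-0.05,0,0,0,0.02],
    [0.176,-0.037,-0.05,0,0,0,0.02],
    [0.176,-0.037,-0.05,0,0,0,0.02],
  ],
)

```text
time: 5.77
ee_pos: [0.6554, 0.1875, 0.1073]
eef_rot: [0.994, -0.112, -0.001, 0.0]
contact_force: [0.5, -0.0, -0.4]
gripper_width: 0.0293
```

```bash
python3 - <<'E'
from h import *
s=r.state();print(s["ee_pos"],s["gripper_width"],s["contact_force"])
a=r.camera("wrist");t=r.camera("top");c=r.camera("scene")
o=np.hstack([cv2.resize(a,(400,300)),cv2.resize(c[260:360,310:440],(400,300))])
cv2.imwrite("pics/w2.png",o[:,:,::-1])
E
```

```text
[0.65544538 0.18748612 0.10731427] 0.029272274358511714 [ 0.45782672 -0.03991476 -0.35538112]
```

View pics/w2.png

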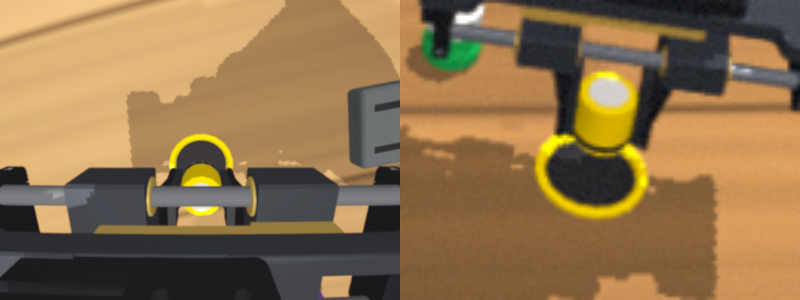

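The light is upright between the fingers, above the yellow holder. Lower it slowly and release.

Call:
arm_command(
  rows=[
    [0,0,-0.012,0,0,0,0.02],
    [0,0,-0.02,0,0,0,0.02],
    [0,0,-0.024,0,0,0,0.02],
    [0,0,-0.027,0,0,0,0.02],
    [0,0,-0.028,0,0,0,0.02],
    [0,0,-0.029,0,0,0,0.02],
    [0,0,-0.029,0,0,0,0.02],
    [0,0,-0.029,0,0,0,0.02],
  ],
)

```text
time: 6.58
ee_pos: [0.6563, 0.1877, 0.0795]
eef_rot: [0.994, -0.112, 0.0, -0.0]
contact_force: [-0.4, -0.6, -0.3]
gripper_width: 0.0293
```

Call:
arm_command(
  rows=[
    [0,0,-0.001,0,0,0,0.02],
    [0,0,-0.001,0,0,0,0.02],
    [0,0,-0.0015,0,0,0,0.02],
    [0,0,-0.0015,0,0,0,0.02],
  ],
)

```text
time: 6.92
ee_pos: [0.6564, 0.1878, 0.0786]
eef_rot: [0.994, -0.112, 0.0, -0.0]
contact_force: [-2.1, -1.0, 5.5]
gripper_width: 0.0293
```

The light has touched the floor (5.5 N). Release it and go back over the stack.

Call:
arm_command(
  rows=[
    [0,0,0,0,0,0,0.032],
    [0,0,0,0,0,0,0.038],
    [0,0,0,0,0,0,0.046],
    [0,0,0,0,0,0,0.055],
    [0,0,0.005,0,0,0,0.06],
    [0,0,0.03,0,0,0,0.07],
    [0,0,0.06,0,0,0,0.075],
    [0,0,0.1,0,0,0,0.075],
    [-0.04,0.008,0.13,0,0,0,0.075],
    [-0.08,0.017,0.14,0,0,0,0.075],
    [-0.12,0.025,0.14,0,0,0,0.075],
    [-0.15,0.032,0.14,0,0,0,0.075],
    [-0.17,0.036,0.14,0,0,0,0.075],
    [-0.176,0.037,0.14,0,0,0,0.075],
    [-0.176,0.037,0.14,0,0,0,0.075],
  ],
)

```text
time: 8.17
ee_pos: [0.4789, 0.2252, 0.2185]
eef_rot: [0.994, -0.111, 0.001, 0.0]
contact_force: [0.7, -0.2, -0.0]
gripper_width: 0.075
```

```bash
python3 - <<'E'
from h import *
s=r.state();print(s["ee_pos"],s["gripper_width"],s["contact_force"])
a=r.camera("wrist");I=r.camera_info("wrist")
cv2.imwrite("pics/w3.png",a[:,:,::-1])
c=r.camera("scene")
for nm,lo,hi,z in(("red",[0,140,80],[8,255,255],.082),):
    print(nm,circ(mask(a,lo,hi),I,z,(220,120,340,290)))
o=np.hstack([cv2.resize(a[100:300,160:400],(480,400)),cv2.resize(c[180:345,300:432],(320,400))])
cv2.imwrite("pics/w3c.png",o[:,:,::-1])
E
```

```text
[0.47893671 0.2252395  0.21852652] 0.07504417701218143 [ 0.73393199 -0.18445698 -0.0035759 ]
red (485.5, 223.7, 21.0)
```

View pics/w3c.png

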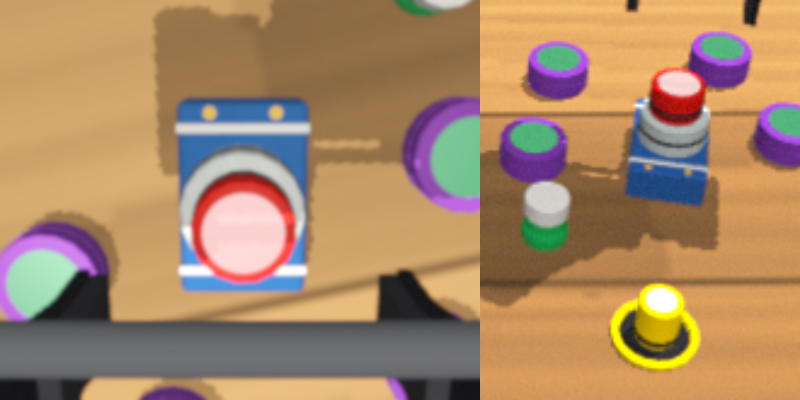

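The light stands in the yellow holder. The lens is near (0.482, 0.224) on the ring, and the wrist crop shows it centred between the fingers. Grasp the lens.

Call:
arm_command(
  rows=[
    [0.002,-0.001,-0.03,0,0,0,0.08],
    [0.002,-0.001,-0.06,0,0,0,0.08],
    [0.002,-0.001,-0.078,0,0,0,0.07],
    [0.002,-0.001,-0.087,0,0,0,0.06],
    [0.002,-0.001,-0.087,0,0,0,0.054],
    [0.002,-0.001,-0.087,0,0,0,0.049],
    [0.002,-0.001,-0.087,0,0,0,0.046],
    [0.002,-0.001,-0.087,0,0,0,0.044],
    [0.002,-0.001,-0.087,0,0,0,0.042],
    [0.002,-0.001,-0.087,0,0,0,0.038],
    [0.002,-0.001,-0.087,0,0,0,0.03],
    [0.002,-0.001,-0.087,0,0,0,0.03],
  ],
)

```text
time: 9.27
ee_pos: [0.4826, 0.2239, 0.1316]
eef_rot: [0.994, -0.112, 0.001, -0.0]
contact_force: [-0.6, -0.6, 6.0]
gripper_width: 0.0414
```

Call:
arm_command(
  rows=[
    [0,0,0.012,0,0,0,0.03],
    [0,0,0.035,0,0,0,0.03],
    [0,-0.01,0.055,0,0,0,0.03],
    [-0.002,-0.04,0.06,0,0,0,0.03],
    [-0.003,-0.075,0.06,0,0,0,0.03],
    [-0.005,-0.11,0.06,0,0,0,0.03],
    [-0.007,-0.145,0.06,0,0,0,0.03],
    [-0.008,-0.18,0.06,0,0,0,0.03],
    [-0.01,-0.21,0.06,0,0,0,0.03],
    [-0.01,-0.225,0.05,0,0,0,0.03],
    [-0.01,-0.225,0.02,0,0,0,0.03],
    [-0.01,-0.225,-0.01,0,0,0,0.03],
    [-0.01,-0.225,-0.032,0,0,0,0.03],
    [-0.01,-0.225,-0.032,0,0,0,0.03],
    [-0.01,-0.225,-0.032,0,0,0,0.03],
  ],
)

```text
time: 10.52
ee_pos: [0.4715, -0.0011, 0.0988]
eef_rot: [0.994, -0.112, -0.001, -0.0]
contact_force: [0.9, -0.6, -0.7]
gripper_width: 0.0415
```

```bash
python3 - <<'E'
from h import *
s=r.state();print(s["ee_pos"],s["gripper_width"],s["contact_force"])
a=r.camera("wrist");c=r.camera("scene")
o=np.hstack([cv2.resize(a,(400,300)),cv2.resize(c[200:275,213:313],(400,300))])
cv2.imwrite("pics/w4.png",o[:,:,::-1])
E
```

```text
[ 0.47150314 -0.00112445  0.09878362] 0.041507035353592146 [ 0.88151677 -0.64605309 -0.68055443]
```

View pics/w4.png

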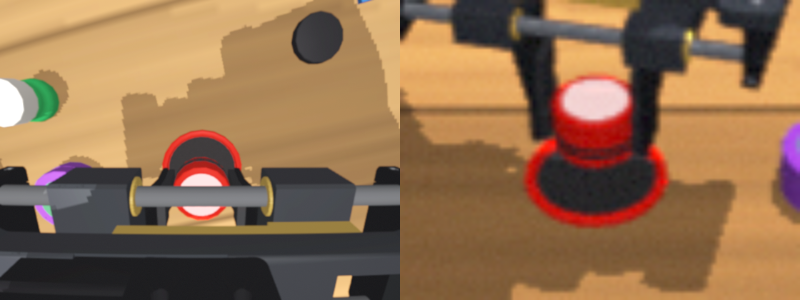

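The lens is upright, above the red holder. Lower it.

Call:
arm_command(
  rows=[
    [0,0,-0.009,0,0,0,0.03],
    [0,0,-0.015,0,0,0,0.03],
    [0,0,-0.018,0,0,0,0.03],
    [0,0,-0.02,0,0,0,0.03],
    [0,0,-0.021,0,0,0,0.03],
    [0,0,-0.0215,0,0,0,0.03],
    [0,0,-0.022,0,0,0,0.03],
    [0,0,-0.022,0,0,0,0.03],
  ],
)

```text
time: 11.28
ee_pos: [0.4719, -0.0013, 0.0775]
eef_rot: [0.994, -0.112, -0.0, 0.0]
contact_force: [-6.7, 0.7, 12.8]
gripper_width: 0.0414
```

Call:
arm_command(
  rows=[
    [0,0,0.0005,0,0,0,0.043],
    [0,0,0.0005,0,0,0,0.047],
    [0,0,0.0005,0,0,0,0.053],
    [0,0,0.0005,0,0,0,0.06],
    [0,0,0.005,0,0,0,0.066],
    [0,0,0.025,0,0,0,0.075],
    [0,0,0.06,0,0,0,0.08],
    [0,0.02,0.095,0,0,0,0.08],
    [0.002,0.06,0.11,0,0,0,0.08],
    [0.004,0.1,0.11,0,0,0,0.08],
    [0.006,0.14,0.11,0,0,0,0.08],
    [0.008,0.18,0.11,0,0,0,0.08],
    [0.009,0.21,0.11,0,0,0,0.085],
    [0.009,0.226,0.11,0,0,0,0.085],
    [0.009,0.226,0.11,0,0,0,0.085],
    [0.009,0.226,0.11,0,0,0,0.085],
  ],
)

```text
time: 12.62
ee_pos: [0.4808, 0.2254, 0.1868]
eef_rot: [0.994, -0.111, -0.0, -0.0]
contact_force: [0.9, -0.5, -1.6]
gripper_width: 0.0847
```

```bash
python3 - <<'E'
from h import *
s=r.state();print(s["ee_pos"],s["gripper_width"],s["contact_force"])
a=r.camera("wrist");I=r.camera_info("wrist")
c=r.camera("scene")
g=mask(a,[55,40,60],[95,255,255]);print("glass",circ(g,I,.056,(200,120,360,262)))
for d in r.regions_of("wrist","battery")[:2]: print(d["confidence"],d["extent"])
B=mask(a,[104,120,60],[120,255,255]);B[:120]=0;B[285:]=0
cc=np.argwhere(B)[:,::-1];print(cv2.minAreaRect(px2w(cc,I,.03)[:,:2].astype(np.float32)*1000))
o=np.hstack([cv2.resize(a[100:300,160:400],(480,400)),cv2.resize(c[170:290,230:326],(320,400))])
cv2.imwrite("pics/w5c.png",o[:,:,::-1])
E
```

```text
[0.48078766 0.22540513 0.18677031] 0.08471132514639461 [ 0.87086462 -0.52210726 -1.57986335]
glass (482.8, 223.5, 18.7)
0.57 [244.4, 154.3, 320.1, 259.6]
((483.6307373046875, 222.7626190185547), (57.52092742919922, 91.16694641113281), 77.27017974853516)
```

View pics/w5c.png

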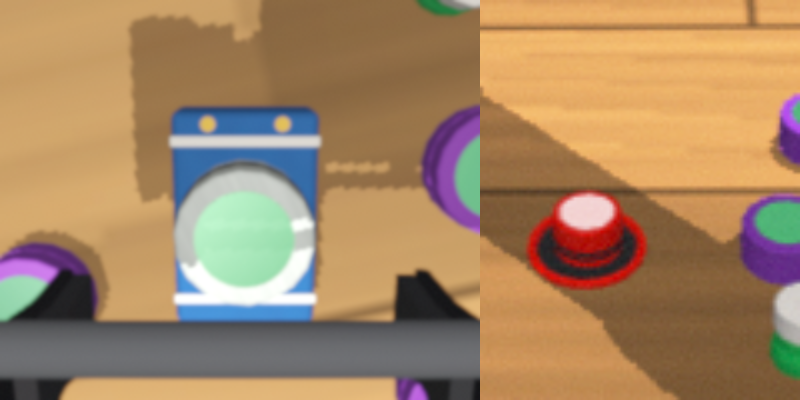

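The lens is upright in the red holder. The port ring is at (0.483, 0.2235), with the green glass centred between the fingers. Grasp the port.

Call:
arm_command(
  rows=[
    [0.002,-0.002,-0.03,0,0,0,0.085],
    [0.002,-0.002,-0.055,0,0,0,0.085],
    [0.002,-0.002,-0.072,0,0,0,0.08],
    [0.002,-0.002,-0.0815,0,0,0,0.075],
    [0.002,-0.002,-0.0815,0,0,0,0.068],
    [0.002,-0.002,-0.0815,0,0,0,0.062],
    [0.002,-0.002,-0.0815,0,0,0,0.058],
    [0.002,-0.002,-0.0815,0,0,0,0.056],
    [0.002,-0.002,-0.0815,0,0,0,0.054],
    [0.002,-0.002,-0.0815,0,0,0,0.05],
    [0.002,-0.002,-0.0815,0,0,0,0.042],
    [0.002,-0.002,-0.0815,0,0,0,0.042],
  ],
)

```text
time: 13.77
ee_pos: [0.4838, 0.2233, 0.1063]
eef_rot: [0.994, -0.112, 0.001, -0.001]
contact_force: [-0.4, 0.7, 7.1]
gripper_width: 0.0536
```

Call:
arm_command(
  rows=[
    [0,0,0.012,0,0,0,0.042],
    [0,0,0.035,0,0,0,0.042],
    [0,-0.015,0.06,0,0,0,0.042],
    [0,-0.05,0.065,0,0,0,0.042],
    [0,-0.085,0.065,0,0,0,0.042],
    [0,-0.12,0.065,0,0,0,0.042],
    [0,-0.155,0.065,0,0,0,0.042],
    [0,-0.19,0.065,0,0,0,0.042],
    [0,-0.225,0.065,0,0,0,0.042],
    [-0.005,-0.26,0.065,0,0,0,0.042],
    [-0.01,-0.295,0.065,0,0,0,0.042],
    [-0.015,-0.33,0.065,0,0,0,0.042],
    [-0.02,-0.365,0.065,0,0,0,0.042],
    [-0.024,-0.4,0.065,0,0,0,0.042],
    [-0.027,-0.435,0.065,0,0,0,0.042],
    [-0.027,-0.465,0.06,0,0,0,0.042],
    [-0.027,-0.475,0.03,0,0,0,0.042],
    [-0.027,-0.475,0,0,0,0,0.042],
    [-0.027,-0.475,0,0,0,0,0.042],
    [-0.027,-0.475,0,0,0,0,0.042],
  ],
)

```text
time: 15.43
ee_pos: [0.455, -0.2515, 0.1047]
eef_rot: [0.994, -0.112, -0.002, -0.001]
contact_force: [0.6, -0.1, -1.1]
gripper_width: 0.0534
```

```bash
python3 - <<'E'
from h import *
s=r.state();print(s["ee_pos"],s["gripper_width"],s["contact_force"],s["q"][6])
a=r.camera("wrist");c=r.camera("scene")
o=np.hstack([cv2.resize(a,(400,300)),cv2.resize(c[195:270,90:190],(400,300))])
cv2.imwrite("pics/w6.png",o[:,:,::-1])
E
```

```text
[ 0.45498177 -0.25145875  0.10469107] 0.05342223106287996 [ 0.56101118 -0.07362789 -1.13832321] -1.4547759019088964
```

View pics/w6.png

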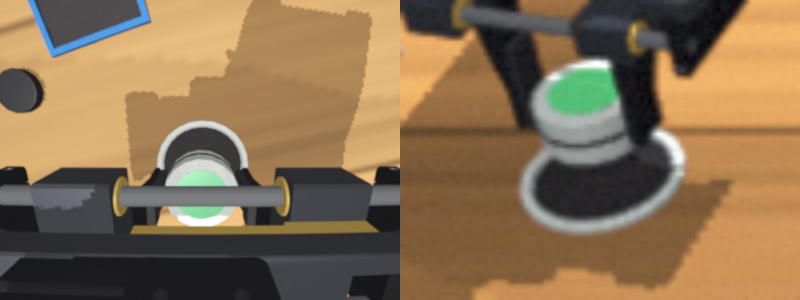

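The port is upright, above the silver holder. Lower it.

Call:
arm_command(
  rows=[
    [0,0,-0.012,0,0,0,0.042],
    [0,0,-0.02,0,0,0,0.042],
    [0,0,-0.023,0,0,0,0.042],
    [0,0,-0.025,0,0,0,0.042],
    [0,0,-0.026,0,0,0,0.042],
    [0,0,-0.027,0,0,0,0.042],
    [0,0,-0.027,0,0,0,0.042],
  ],
)

```text
time: 16.12
ee_pos: [0.4562, -0.2523, 0.0784]
eef_rot: [0.994, -0.112, 0.0, 0.0]
contact_force: [0.5, -0.9, -2.2]
gripper_width: 0.0534
```

Call:
arm_command(
  rows=[
    [0,0,-0.0005,0,0,0,0.042],
    [0,0,-0.001,0,0,0,0.042],
    [0,0,-0.0015,0,0,0,0.042],
    [0,0,-0.0015,0,0,0,0.042],
  ],
)

```text
time: 16.45
ee_pos: [0.4563, -0.2524, 0.0783]
eef_rot: [0.994, -0.112, 0.0, 0.0]
contact_force: [-6.6, 2.4, 17.0]
gripper_width: 0.0532
```

Contact at 17 N. Release and return to the battery.

Call:
arm_command(
  rows=[
    [0,0,0.001,0,0,0,0.055],
    [0,0,0.001,0,0,0,0.059],
    [0,0,0.001,0,0,0,0.065],
    [0,0,0.001,0,0,0,0.072],
    [0,0,0.006,0,0,0,0.076],
    [0,0,0.03,0,0,0,0.08],
    [0,0,0.065,0,0,0,0.08],
    [0.005,0.03,0.1,0,0,0,0.08],
    [0.01,0.07,0.113,0,0,0,0.08],
    [0.015,0.11,0.113,0,0,0,0.08],
    [0.02,0.15,0.113,0,0,0,0.08],
    [0.025,0.19,0.113,0,0,0,0.08],
    [0.027,0.23,0.113,0,0,0,0.08],
    [0.027,0.27,0.113,0,0,0,0.08],
    [0.027,0.31,0.113,0,0,0,0.08],
    [0.027,0.35,0.113,0,0,0,0.08],
    [0.027,0.39,0.113,0,0,0,0.08],
    [0.027,0.43,0.113,0,0,0,0.08],
    [0.027,0.46,0.113,0,0,0,0.08],
    [0.027,0.4745,0.113,0,0,0,0.08],
  ],
)

```text
time: 18.12
ee_pos: [0.4821, 0.227, 0.1904]
eef_rot: [0.994, -0.109, 0.0, -0.001]
contact_force: [0.1, -0.6, -0.6]
gripper_width: 0.0801
```

```bash
python3 - <<'E'
from h import *
s=r.state();print(s["ee_pos"],s["gripper_width"],s["contact_force"])
a=r.camera("wrist");I=r.camera_info("wrist")
c=r.camera("scene")
B=mask(a,[104,120,60],[120,255,255]);B[:120]=0;B[285:]=0
cc=np.argwhere(B)[:,::-1];print(cv2.minAreaRect(px2w(cc,I,.03)[:,:2].astype(np.float32)*1000))
o=np.hstack([cv2.resize(a[100:300,160:400],(480,400)),cv2.resize(c[200:280,110:174],(320,400))])
cv2.imwrite("pics/w7c.png",o[:,:,::-1])
E
```

```text
[0.4820888  0.226988   0.19036896] 0.08010903163171544 [ 0.11791496 -0.57334192 -0.56676463]
((482.73028564453125, 227.2862091064453), (56.89929962158203, 90.90098571777344), 77.64318084716797)
```

View pics/w7c.png

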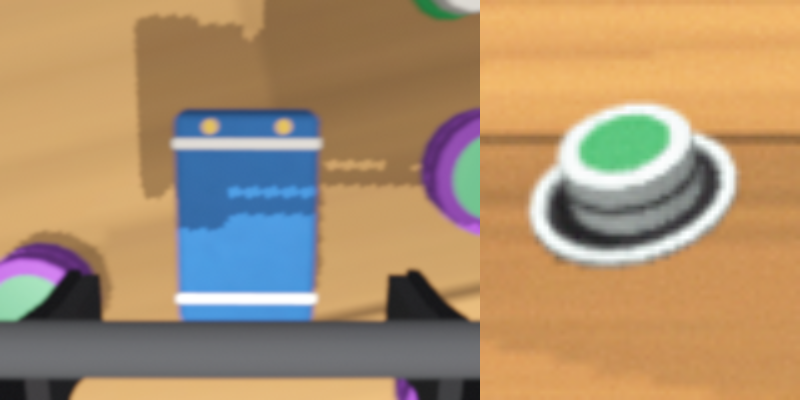

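The port is upright in the silver holder, and the battery sits bare and square between the fingers. Grasp it.

Call:
arm_command(
  rows=[
    [0,0.001,-0.03,0,0,0,0.085],
    [0,0.001,-0.06,0,0,0,0.085],
    [0,0.001,-0.085,0,0,0,0.085],
    [0,0.001,-0.102,0,0,0,0.083],
    [0,0.001,-0.112,0,0,0,0.078],
    [0,0.001,-0.112,0,0,0,0.072],
    [0,0.001,-0.112,0,0,0,0.068],
    [0,0.001,-0.112,0,0,0,0.064],
    [0,0.001,-0.112,0,0,0,0.061],
    [0,0.001,-0.112,0,0,0,0.056],
    [0,0.001,-0.112,0,0,0,0.048],
    [0,0.001,-0.112,0,0,0,0.048],
  ],
)

```text
time: 19.22
ee_pos: [0.4839, 0.2237, 0.079]
eef_rot: [0.994, -0.112, 0.001, -0.001]
contact_force: [-0.5, 0.4, 6.5]
gripper_width: 0.0599
```

Call:
arm_command(
  rows=[
    [0,0,0.01,0,0,0,0.048],
    [0,0,0.03,0,0,0,0.048],
    [0,0,0.06,0,0,0,0.048],
    [0,-0.01,0.085,0,0,0,0.048],
    [0.01,-0.04,0.09,0,0,2,0.048],
    [0.023,-0.073,0.09,0,0,4,0.048],
    [0.036,-0.106,0.09,0,0,6,0.048],
    [0.05,-0.139,0.09,0,0,8,0.048],
    [0.063,-0.172,0.09,0,0,10,0.048],
    [0.076,-0.205,0.09,0,0,12,0.048],
    [0.089,-0.238,0.09,0,0,14,0.048],
    [0.102,-0.271,0.09,0,0,16,0.048],
    [0.115,-0.304,0.09,0,0,17.3,0.048],
    [0.128,-0.337,0.09,0,0,17.3,0.048],
    [0.14,-0.37,0.09,0,0,17.3,0.048],
    [0.15,-0.395,0.085,0,0,17.3,0.048],
    [0.156,-0.4135,0.06,0,0,17.3,0.048],
    [0.156,-0.4135,0.03,0,0,17.3,0.048],
    [0.156,-0.4135,0.03,0,0,17.3,0.048],
    [0.156,-0.4135,0.03,0,0,17.3,0.048],
  ],
)

```text
time: 20.88
ee_pos: [0.6374, -0.1898, 0.1061]
eef_rot: [0.999, 0.039, -0.002, -0.001]
contact_force: [0.1, 0.1, -3.7]
gripper_width: 0.0598
```

```bash
python3 - <<'E'
from h import *
s=r.state();print(s["ee_pos"],s["eef_rot"],s["gripper_width"],s["contact_force"])
a=r.camera("wrist");c=r.camera("scene")
o=np.hstack([cv2.resize(a,(400,300)),cv2.resize(c[255:345,90:210],(400,300))])
cv2.imwrite("pics/w8.png",o[:,:,::-1])
E
```

```text
[ 0.63741236 -0.18975841  0.10613854] [ 0.99923361  0.03905719 -0.00232315 -0.00115618] 0.0597954708494844 [ 0.06785172  0.12705608 -3.69883218]
```

View pics/w8.png

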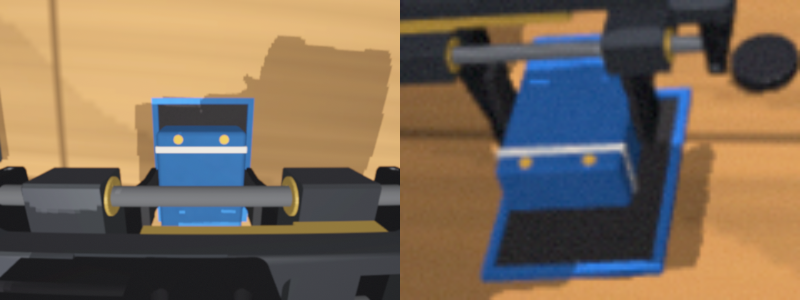

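The battery is level, and parallel to and above the blue holder. Lower it.

Call:
arm_command(
  rows=[
    [0,0,-0.01,0,0,0,0.048],
    [0,0,-0.016,0,0,0,0.048],
    [0,0,-0.02,0,0,0,0.048],
    [0,0,-0.023,0,0,0,0.048],
    [0,0,-0.025,0,0,0,0.048],
    [0,0,-0.026,0,0,0,0.048],
    [0,0,-0.027,0,0,0,0.048],
    [0,0,-0.027,0,0,0,0.048],
  ],
)

```text
time: 21.65
ee_pos: [0.6392, -0.1903, 0.0811]
eef_rot: [0.999, 0.039, 0.0, 0.0]
contact_force: [-1.1, 0.2, -3.3]
gripper_width: 0.0599
```

```bash
python3 - <<'E'
from h import *
print(r.state()["contact_force"],r.state()["ee_pos"])
a=r.camera("wrist");c=r.camera("scene")
o=np.hstack([cv2.resize(a,(400,300)),cv2.resize(c[255:345,90:210],(400,300))])
cv2.imwrite("pics/w9.png",o[:,:,::-1])
E
```

```text
[-1.09957396  0.23708868 -3.25453994] [ 0.63924734 -0.19027596  0.08114683]
```

View pics/w9.png

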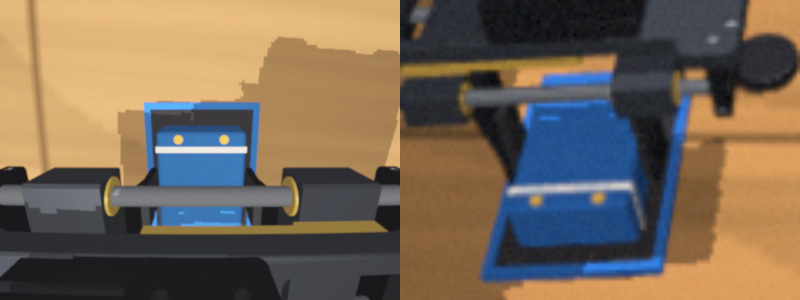

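The battery is inside the rim on all visible sides, just above the floor.

Call:
arm_command(
  rows=[
    [0,0,-0.0005,0,0,0,0.048],
    [0,0,-0.001,0,0,0,0.048],
    [0,0,-0.0015,0,0,0,0.048],
    [0,0,-0.002,0,0,0,0.048],
    [0,0,-0.002,0,0,0,0.048],
  ],
)

```text
time: 22.17
ee_pos: [0.6393, -0.1903, 0.081]
eef_rot: [0.999, 0.039, 0.0, 0.0]
contact_force: [-9.7, 1.0, 18.2]
gripper_width: 0.0599
```

Call:
arm_command(
  rows=[
    [0,0,0.001,0,0,0,0.062],
    [0,0,0.001,0,0,0,0.066],
    [0,0,0.001,0,0,0,0.072],
    [0,0,0.001,0,0,0,0.08],
    [0,0,0.004,0,0,0,0.082],
    [0,0,0.025,0,0,0,0.085],
    [0,0,0.06,0,0,0,0.087],
    [0,0,0.1,0,0,0,0.087],
    [0,0,0.14,0,0,0,0.087],
    [0,-0.03,0.18,0,0,0,0.087],
    [0,-0.07,0.21,0,0,0,0.087],
    [0,-0.11,0.22,0,0,0,0.087],
    [-0.02,-0.15,0.22,0,0,0,0.087],
    [-0.04,-0.18,0.22,0,0,0,0.087],
    [-0.06,-0.21,0.22,0,0,0,0.087],
    [-0.08,-0.24,0.22,0,0,0,0.087],
    [-0.1,-0.27,0.22,0,0,0,0.087],
    [-0.1,-0.27,0.22,0,0,0,0.087],
    [-0.1,-0.27,0.22,0,0,0,0.087],
  ],
)

```text
time: 23.75
ee_pos: [0.5368, -0.4634, 0.2985]
eef_rot: [0.999, 0.036, -0.0, 0.0]
contact_force: [0.7, 0.8, 0.5]
gripper_width: 0.087
```

```bash
python3 - <<'E'
from h import *
s=r.state();print(s["time"],s["ee_pos"],s["contact_force"])
t=r.camera("top");c=r.camera("scene");I=r.camera_info("top")
o=np.vstack([cv2.resize(t[110:290,130:440],(515,299)),cv2.resize(c[180:350,90:440],(616,299))[:,50:565]])
cv2.imwrite("pics/f.png",o[:,:,::-1])
a=t
print("jar",circ(mask(a,[0,0,175],[180,70,255]),I,.042,(228,170,256,200)))
for d in r.regions_of("top","weight")[:1]:print(d["extent"])
E
```

```text
23.75 [ 0.53678087 -0.46338205  0.29848341] [0.74905048 0.81517119 0.51938411]
jar (562.0, 120.7, 16.9)
[272.3, 132.9, 294.0, 162.1]
```

View pics/f.png

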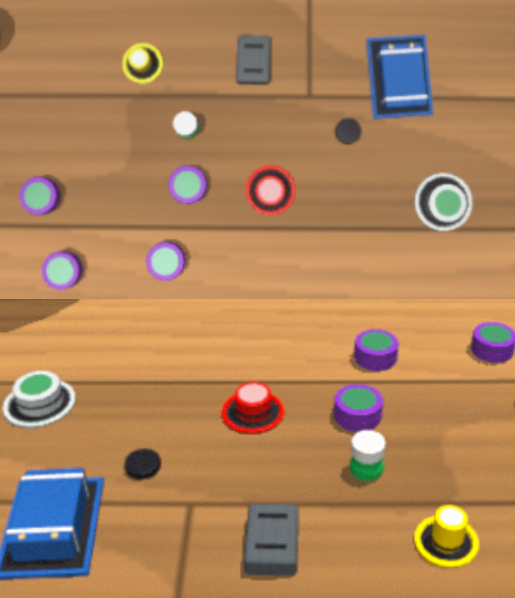

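All four parts are in their own holders, and the jar and weight haven't moved. One numeric check on the battery and port fit before handing in.

```bash
python3 - <<'E'
from h import *
t=r.camera("top");I=r.camera_info("top")
W=mask(t,[0,0,170],[180,80,255]);k=np.zeros_like(W);k[128:178,350:395]=1
c=np.argwhere(W*k)[:,::-1];print("stripes rect",cv2.minAreaRect(px2w(c,I,.032)[:,:2].astype(np.float32)*1000))
print("port glass",circ(mask(t,[55,40,60],[95,255,255]),I,.028,(375,208,425,255)))
print(r.sign_off())
E
```

```text
stripes rect ((638.90966796875, -188.50367736816406), (80.87602233886719, 58.12723922729492), 4.893123149871826)
port glass (453.3, -250.7, 18.9)
the job is handed in; nothing more can be done
None
```

I took the stack apart in order and set each part down in the holder of its own colour: light, lens, port ring, then battery. Each part touched the floor at no more than about 18 N before I let go. The job was handed in at about 24 s of the 128 s allowed.

- **Parts:** The last pictures show all four standing upright inside their own rims. In the final measurement the battery was within about 1 mm and 0.3° of its holder, and the port within about 2.5 mm of its holder's centre. I checked the light and lens by eye only.
- **Things left alone:** The jar measured the same position as at the start, and the weight's outline shifted by at most 2 pixels. The purple look-alikes and the black disc were not touched.
- **Disagreements:** Two wrist measurements of the battery differed by about 4.5 mm sideways. I took the second one while the arm was still settling, so I averaged them, and the grasp was fine. No check failed.

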